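# Roll a persimmon up the gutter of the sugar meter and start the reading

### The arm

A 6-joint arm with a two-finger parallel gripper is mounted at the origin on the work surface. World frame = base frame: x ahead of the robot, y to its left, z up, the work surface at z = 0. Lengths are in mm, angles in rad, forces in N, time in s.
With the tool pointing down it reaches from about 300 to 775 mm from the base axis. Payload 14.6 kg.
Tool frame: the origin (TCP) lies on the centre line of the jaws, within the pads' length; the fingertips stand 19 mm ahead of it and the grasp point (between the pads) is the TCP (bot.tip_reach is the distance from the TCP to the fingertips, in mm); y points along the fingers, x is the direction in which the jaws open and shut, and the axes are right-handed (so a half turn about y gives the same grasp; the last joint's range is limited). The gripper opens to 85 mm and grips with 20 to 120 N. Pads are 22 mm wide; open, the fingers measure 114 mm over their backs; the gripper's body (76 mm by 85 mm) begins 54 mm behind the grasp point. The pads swing forward as they close: fully open they stand 13 mm farther back than shut.
Start: joints at [-0.067, 0.3, 1.521, -0, 1.321, -0.067], TCP at [549.991, -0.002, 250.281] pointing down, gripper open.
Joint ranges: [-3.03, 3.03], [-0.79, 2.21], [0.23, 2.52], [-1.04, 4.18], [0, 3.07], [-2.55, 2.55]. Speed limits (rad/s): [2.22, 2.22, 2.57, 3.14, 3.14, 3.14].

### API

Orientations are given as a unit quaternion [w, x, y, z].
In Python, from rig import bot gives the robot as it stands. Calls block until the motion is done:
- bot.move_to(position, orientation): joint-space move of the TCP to a pose.
- bot.servo_line(position, attitude=None, speed=150, until_force=None): straight line of the TCP; attitude=None keeps the orientation; speed is the mean speed in mm/s. With until_force (N) it stops when the force on the tool has changed by that much, and returns True; else False.
- bot.move_joints(angles): joint-space move.
- bot.move_gripper(opening, grip_force=None): finger opening in mm; grip_force is the grip in N (None keeps the last); returns when the fingers have stopped.
- bot.dwell(seconds).
- bot.ik(position, orientation): joint angles nearest the present ones, or None.
- bot.read_state(): the state.
- bot.read_camera(name): name is "scene" or "side" or "wrist"; returns a dict with "image" (384x512x3 uint8, blue, green, red), "depth" (384x512 float32, mm along the optical axis (not along the pixel's ray), 0 where there is no reading), "fovy" (degrees; the focal length in pixels is half the picture's height over the tangent of half this angle, whatever the lens; pixels are square), "cx", "cy" (the principal point, pixels), "eye" and "attitude" of the camera in the world; the wrist camera has in their place "mount" (4x4, takes a point from camera to tool coordinates, whose origin is the TCP and whose axes are the tool frame's). Camera axes: x right, y down, z forward; pixel columns grow to the right and rows downward; lengths in mm; the calibration is good to about 2 mm. A picture is of the moment at which its call begins: read the wrist's pose just before it.
A pose or a line that the arm cannot do raises bot.MotionError and nothing moves.
- bot.finish_job(): hands the job in, once; it reports no verdict.
The state is a dict: "clock": time; "joint_positions": joint angles; "qvel": joint speeds; "effort": joint torques, N m; "ee_pos": TCP position; "tool_rot": TCP orientation; "ft_force": force on the tool from outside, world axes, zero at the start; "moment": the same for the moment, N m; "grip_width": finger opening in mm.
Only numpy, scipy, OpenCV 4.12 (cv2) and the standard library are available. Lean on these libraries where they do the work, as an engineer would, in place of code of your own. Each camera call takes 0.05 s, during which the arm holds its last target. There are 200 camera calls.

### The job

Using only the fingertips, gently roll the persimmon that waits at the foot of the sloped gutter up to the sugar meter until it settles in the black ring seat at the backrest; do not pick it up, and do not let it get away and run back to the foot of the gutter. Once it lies still in the ring, press the green start button all the way down and let go. Leave the two bottles and the pipette tip box where they stand.

Things in the scene. Friction and masses are not known exactly. Their poses are not given: they have to be found in the camera images.
- persimmon: Round orange persimmon, a ball 68 mm across, 120 to 240 g, with a flat green-brown calyx. Origin: its centre; the axes turn as it rolls. It starts at the foot of the gutter against the end stop. Let go on the slope, it runs back down. Smooth waxy skin (friction about 0.3). Push it at its middle or somewhat below: pushed from above the middle it wedges in the gutter. Over 25 N bruises it.
- persimmon_center (a point): Centre of the persimmon.
- meter: Sugar meter, fixed: white unit with a V gutter leading up to it. Origin on the bench under the centre of the ring seat; +x level, uphill along the gutter towards the housing, y across, z up. White deck 94 mm high, x -26 to 44 mm, 130 mm wide, with a 40 mm hole edged by a black rubber ring. Black backrest pad from x 35 mm (a seated fruit just clears it), 152 mm high. White housing x 44 to 160 mm, 146 mm wide, 160 mm high.
- gutter: Sloped V gutter of bare metal with blue edges, 250 mm long, 94 mm wide, sides flared 30 degrees from level. Origin: lower end, on its bottom line; x up the slope (15 degrees), y across, z square to the slope. The fruit's centre travels at z = 39 mm; the edges lie at z = 27 mm. A blue end stop closes the foot, x 0 to 5 mm, its top at z = 26 mm, so a finger can reach behind the fruit over it.
- gutter_foot (a point): Point over the lower end of the gutter on the line along which the fruit's centre travels (39 mm from the gutter's bottom line, square to the slope). Axes as the gutter's. At first the end stop's top is 22 mm lower than the fruit's centre. At the start the fruit's centre is 37 mm up the slope from here.
- gutter_head (a point): The same point at the upper end of the gutter, 250 mm up the slope. From here the fruit's centre goes level over the deck and drops 6.5 mm into the ring seat, 36 mm farther on. Once its centre is less than 15 mm from the seat's axis it rolls in by itself.
- seat (a point): Where the centre of the persimmon lies when it is properly seated in the ring: on the ring's axis, 122 mm above the bench.
- start_button (a joint): Travel of the green start button: 0 up, 0.006 m fully down. It springs back; pressing it fully down takes about 5 N, straight down.
- start_button_top (a point): Centre of the top of the green start button, 30 mm across, in a grey collar 46 mm across, on top of the housing, 182 mm above the bench when up. The collar stands 10 mm lower than the button's top. The display beside it is flat and only 4 mm high.
- big_bottle_center (a point): Centre, half-way up, of a standing white reagent bottle with a white cap, 62 mm across, 130 mm high, loose. Leave it alone.
- small_bottle_center (a point): Centre, half-way up, of a standing white reagent bottle with a yellow cap, 44 mm across, 85 mm high, loose. Leave it alone.
- tip_box_center (a point): Centre, half-way up, of a pipette tip box, white with a turquoise lid, 110 x 75 x 60 mm, loose. Leave it alone.
Mind the look-alikes: they are no part of the job. Leave any pink look-alike of the part that bears tip_box_center alone.

How it is judged (in metres and radians):
On the way, in this order (a step that is already met when the one before it is completed fails the run):
1. the persimmon lies in the ring seat, slower than 2 cm/s (distance between persimmon_center and seat below 0.007 m and linear speed of persimmon below 0.02 m/s), for 0.3 s.
2. the start button is pressed down (at least 4.5 of its 6 mm) with the persimmon in the seat (distance between persimmon_center and seat below 0.007 m and value of joint start_button above 0.0045 m), for 0.1 s.
At the end, for the whole second after the job is handed in: The persimmon's centre is within 7 mm of its seated place in the ring and at rest (below 2 cm/s), the start button has been pressed and is up again (within 1.5 mm), and the bottles and tip box stand upright within 30 mm of where they were (all of step 1 and value of joint start_button below 0.0015 m and distance of each of big_bottle_center, small_bottle_center, tip_box_center from where it was at the start of the episode below 0.03 m and angle between each of big_bottle_center, small_bottle_center, tip_box_center's own z axis and vertical below 0.3 rad); the robot touches nothing.
It fails at once if the persimmon is lifted more than 12 mm off the gutter or deck (z of persimmon_center in the frame of gutter above 0.051 m or z of persimmon_center in the frame of meter above 0.14 m).
It fails at once if the persimmon is flung, or gets away and runs back down the gutter (faster than 0.22 m/s within 20 mm of its first place, 0.32 m/s in the rest of the gutter, 0.45 m/s on the deck) (linear speed of persimmon above 0.45 m/s or (linear speed of persimmon above 0.32 m/s and x of persimmon_center in the frame of meter below -0.036 m) or (linear speed of persimmon above 0.22 m/s and x of persimmon_center in the frame of meter below -0.222 m)).
It fails at once if the persimmon is bruised by the fingers (more than 25 N) (contact force between the fingers and persimmon above 25 N).
It fails at once if the start button is pressed while the persimmon is not in the seat (value of joint start_button above 0.003 m and distance between persimmon_center and seat above 0.012 m).
It fails at once if a bottle or the tip box is pushed away by more than 30 mm or tipped over (not (distance of big_bottle_center from where it was at the start of the episode below 0.03 m) or not (distance of small_bottle_center from where it was at the start of the episode below 0.03 m) or not (distance of tip_box_center from where it was at the start of the episode below 0.03 m) or not (angle between big_bottle_center's own z axis and vertical below 0.3 rad) or not (angle between small_bottle_center's own z axis and vertical below 0.3 rad) or not (angle between tip_box_center's own z axis and vertical below 0.3 rad)).
It also fails if it takes over 51 s, if anything falls off the work surface, if the arm or the gripper's body presses on something with over 40 N, if the wrist force passes 120 N, or if a joint passes its speed limit or range.

## Working session

There is one attempt and no reset: what is moved stays moved. The work goes in short steps, each a Python script; the robot and the scene stay as the last script left them, time stands still between calls to the robot, and variables do not carry over. Pictures are saved under pics/ and viewed, about 8 in all and at most 12, crops included, and the job is handed in when it is done.

```bash
ls && mkdir -p pics && python3 - <<'E'
from rig import bot
import cv2,pickle,numpy as np
d={n:bot.read_camera(n) for n in("scene","side")}
pickle.dump(d,open("cam0.pkl","wb"))
for n,c in d.items():
    print(n,c["fovy"],c["cx"],c["cy"],c["eye"],c["attitude"],c["image"].shape)
cv2.imwrite("pics/scene0.png",d["scene"]["image"]);cv2.imwrite("pics/side0.png",d["side"]["image"])
s=bot.read_state();print(s)
E
```

```text
pics
scene 57.73792786552277 258.72318413193506 191.02619238517667 [ 966.33886158 -217.74251676  862.36108567] [-0.25877605  0.84754966  0.44605765 -0.12540771] (384, 512, 3)
side 47.37577732587225 257.8173021161126 188.11944794881612 [ 185.85624547 -600.02684482  585.54461199] [-0.48102719  0.83147253 -0.23933484  0.14136867] (384, 512, 3)
{'clock': 0.1, 'joint_positions': array([-6.66297994e-02,  3.00407176e-01,  1.52150695e+00,  6.03234525e-07,
        1.32067475e+00, -6.65658840e-02]), 'qvel': array([ 0.0011452 , -0.00083528, -0.00203833, -0.00074848,  0.00062791,
       -0.00063765]), 'effort': array([ 5.41233840e-04, -5.44380498e+01, -3.62372375e+01, -1.11349805e-04,
        3.02289474e-03, -1.80062301e-05]), 'ee_pos': array([ 5.49820435e+02, -7.20867905e-03,  2.49787725e+02]), 'tool_rot': array([ 7.07130339e-01, -7.07083047e-01,  3.74074450e-04,  3.28773689e-04]), 'ft_force': array([-0.23780161,  0.23321574,  0.23603892]), 'moment': array([ 0.07599175,  0.00070941, -0.02189161]), 'grip_width': 85.42487757016487}
```

View pics/scene0.png

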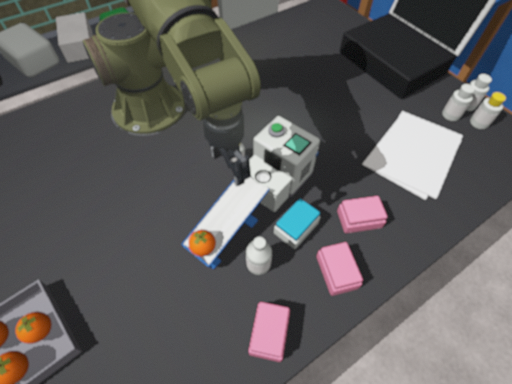

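View pics/side0.png

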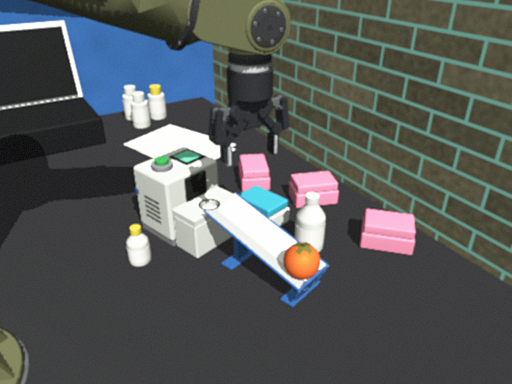

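Scene view: persimmon (203,243), ring (263,177), green button (277,129), turquoise tip box (297,222), white-capped big bottle (259,255). Three pink boxes and a far cluster of bottles are look-alikes. Side view: small yellow-capped bottle (139,245), persimmon (302,261), button (162,162).

```bash
cat > h.py <<'E'
import numpy as np,cv2,pickle
from scipy.spatial.transform import Rotation as Ro
def R(q): return Ro.from_quat(np.roll(q,-1))
def ray(c,uv):
    f=c["image"].shape[0]/2/np.tan(np.radians(c["fovy"])/2)
    d=np.array([(uv[0]-c["cx"])/f,(uv[1]-c["cy"])/f,1.])
    return np.array(c["eye"]),R(c["attitude"]).as_matrix()@d
def plane(c,uv,z):
    e,d=ray(c,uv); return e+d*(z-e[2])/d[2]
def tri(c1,u1,c2,u2):
    e1,d1=ray(c1,u1);e2,d2=ray(c2,u2)
    s=np.linalg.lstsq(np.c_[d1,-d2],e2-e1,rcond=None)[0]
    a,b=e1+d1*s[0],e2+d2*s[1]
    return (a+b)/2,np.linalg.norm(a-b)
def blobs(c,lo,hi,roi,amin=20):
    x0,y0,x1,y1=roi
    m=cv2.inRange(cv2.cvtColor(c["image"],cv2.COLOR_BGR2HSV),np.array(lo),np.array(hi))
    k=np.zeros_like(m);k[y0:y1,x0:x1]=m[y0:y1,x0:x1]
    n,_,st,ce=cv2.connectedComponentsWithStats(k)
    o=[(int(st[i,4]),ce[i].round(1),st[i,:4]) for i in range(1,n) if st[i,4]>=amin]
    return sorted(o,key=lambda t:-t[0]),k
E
python3 - <<'E'
from h import *
d=pickle.load(open("cam0.pkl","rb"));A,B=d["scene"],d["side"]
def show(n,lo,hi,ra,rb):
    a,ka=blobs(A,lo,hi,ra);b,kb=blobs(B,lo,hi,rb)
    print(n,a[:2],b[:2])
    if a and b: print("   tri",*tri(A,a[0][1],B,b[0][1]))
    return ka,kb
show("button",(45,100,40),(80,255,255),(262,115,292,140),(145,148,178,175))
ka,kb=show("pers",(0,120,60),(22,255,255),(180,220,225,262),(275,235,330,285))
# ball: enclosing circle of mask incl. calyx
for k in(ka,kb): print("circ",cv2.minEnclosingCircle(cv2.findNonZero(k)))
pa,pb=[cv2.minEnclosingCircle(cv2.findNonZero(k))[0] for k in(ka,kb)]
print("ball",*tri(A,pa,B,pb))
show("tip",(85,120,60),(100,255,255),(265,190,330,250),(235,180,300,220))
show("ycap",(20,120,80),(32,255,255),(0,0,1,1),(120,220,155,240))
print("blue",show("blue",(104,120,40),(125,255,255),(175,170,265,270),(205,195,330,305)) and "")
def crop(c,x0,y0,w,h,s): return cv2.resize(c["image"][y0:y0+h,x0:x0+w],None,fx=s,fy=s,interpolation=cv2.INTER_CUBIC)
a=crop(A,180,110,150,170,3);b=crop(B,120,140,210,165,3)
cv2.imwrite("pics/cropA.png",crop(A,180,110,160,150,5)[:,:800][:600]);
cv2.imwrite("pics/cropB.png",cv2.resize(B["image"][145:305,120:335],(800,595),interpolation=cv2.INTER_CUBIC))
E
```

```text
button [(59, array([276.4, 127.2]), array([272, 124,  10,   8], dtype=int32))] [(98, array([161.1, 160.6]), array([155, 156,  13,  10], dtype=int32))]
   tri [458.40276864 208.68996305 175.55662398] 1.4633290354980955
pers [(450, array([201.8, 243.7]), array([189, 230,  26,  26], dtype=int32))] [(921, array([301.4, 262.1]), array([284, 245,  37,  34], dtype=int32))]
   tri [ 592.7705659  -111.90928991   67.61099246] 1.779456115075461
circ ((201.4310302734375, 242.78448486328125), 13.126450538635254)
circ ((301.9615478515625, 260.3461608886719), 18.554758071899414)
ball [ 592.73350193 -112.49876578   72.47422034] 0.7752162998418914
tip [(986, array([297.7, 218. ]), array([276, 198,  45,  42], dtype=int32))] [(812, array([264.7, 200.1]), array([239, 186,  49,  31], dtype=int32))]
   tri [667.36421762 132.56369155  53.28294485] 6.970117001226325
ycap [] [(121, array([134.9, 229. ]), array([129, 223,  13,  13], dtype=int32))]
blue [(276, array([232.5, 239.5]), array([197, 203,  63,  66], dtype=int32))] [(1197, array([269.5, 270.7]), array([206, 213, 123,  92], dtype=int32)), (29, array([286.8, 231.3]), array([280, 226,  15,  12], dtype=int32))]
   tri [587.27721329 -21.70395614 -17.88950302] 7.888736617652441
blue
```

```bash
python3 -c "
import cv2,pickle
A=pickle.load(open('cam0.pkl','rb'))['scene']
cv2.imwrite('pics/cropA2.png',cv2.resize(A['image'][110:280,175:335],None,fx=3.5,fy=3.5,interpolation=cv2.INTER_CUBIC))"
```

```text
(no output)
```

View pics/cropA2.png

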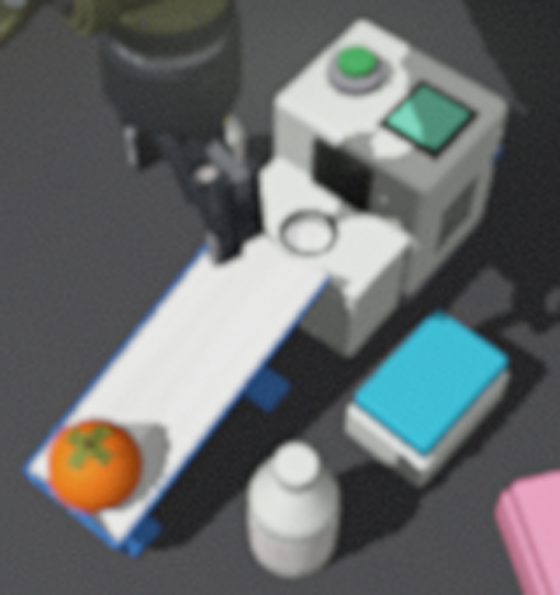

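View pics/cropB.png

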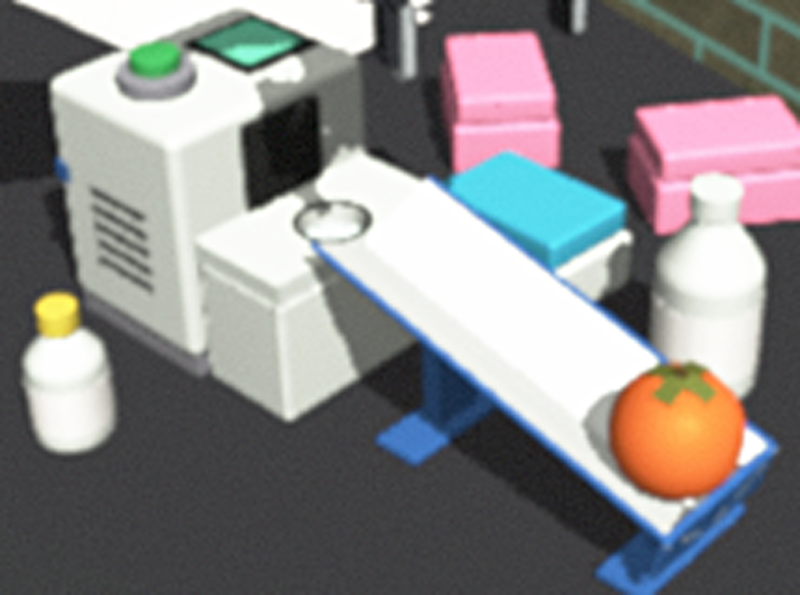

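The crops show the ring at scene (263.0,176.6) and side (209.5,204.4). The big white-capped bottle and the turquoise tip box stand on one side of the gutter, and the yellow-capped bottle stands by the housing's other side. The pink boxes are look-alikes and I will leave them alone.

```bash
python3 - <<'E'
from h import *
d=pickle.load(open("cam0.pkl","rb"));A,B=d["scene"],d["side"]
print("ring tri",*tri(A,(263,176.6),B,(209.5,204.4)), plane(A,(263,176.6),95),plane(B,(209.5,204.4),95))
print("btn plane182",plane(A,(277,126.7),182),plane(B,(162.2,159),182),tri(A,(277,126.7),B,(162.2,159)))
ring=tri(A,(263,176.6),B,(209.5,204.4))[0][:2]
ball=np.array([592.7,-112.5])
u=ring-ball;print("dist",np.linalg.norm(u),"yaw",np.degrees(np.arctan2(u[1],u[0])))
a=lambda x,y:(175+x/3.5,110+y/3.5); b=lambda x,y:(120+x*.26875,145+y*.2689)
print("bigcap",*tri(A,a(297,462),B,b(718,190)))
print("tip corners", [plane(A,a(*p),60).round() for p in((438,313),(508,360),(425,452),(355,397))])
print("small", plane(B,b(57,305),82))
# gutter lower corners: edges
print("foot corners",tri(A,a(25,468),B,b(672,537)),tri(A,a(122,550),B,b(772,445)))
print("upper",tri(A,a(330,278),B,b(432,180)))
from rig import bot;print(bot.tip_reach)
E
```

```text
ring tri [523.71164779 121.55021593  91.35380148] 1.9329446057488433 [526.61899427 119.09281426  95.        ] [521.09970992 117.64151245  95.        ]
btn plane182 [463.32925328 206.41524807 182.        ] [458.85175119 203.28724602 182.        ] (array([460.846214  , 208.53888496, 179.06624026]), np.float64(0.6198934406877453))
dist 244.0059349997911 yaw 106.42334309891115
bigcap [693.68703353  -9.32865387 126.56761118] 3.15280849645307
tip corners [array([626., 174.,  60.]), array([689., 192.,  60.]), array([714.,  92.,  60.]), array([649.,  77.,  60.])]
small [365.51104974 138.31090432  82.        ]
foot corners (array([ 558.749761  , -152.56631553,   51.2550442 ]), np.float64(2.8135528359431663)) (array([ 647.85859286, -123.53867854,   45.40508542]), np.float64(2.3376594408062825))
upper (array([578.1118093 , 102.3842415 , 111.43862369]), np.float64(1.361252033088823))
19.0
```

```bash
python3 - <<'E'
from h import *
from rig import bot
s=bot.read_state();c=bot.read_camera("wrist");c["state"]=s
pickle.dump(c,open("w0.pkl","wb"))
print(c["fovy"],c["cx"],c["cy"],c["mount"])
cv2.imwrite("pics/w0.png",c["image"])
E
```

```text
65.3054719456641 255.79555216966386 194.63046031837308 [[ 9.99999951e-01  1.06210710e-04  2.93999679e-04 -4.30959819e-02]
 [-2.47285553e-04 -3.06552439e-01  9.51853739e-01 -1.22844714e+02]
 [ 1.91223380e-04 -9.51853766e-01 -3.06552398e-01  7.75153907e+01]
 [ 0.00000000e+00  0.00000000e+00  0.00000000e+00  1.00000000e+00]]
```

View pics/w0.png

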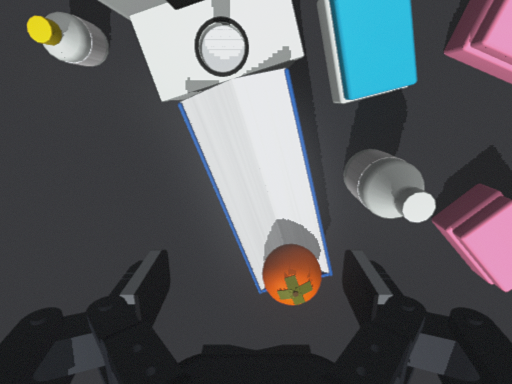

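The wrist view shows the ring at (221,46), the persimmon at (292,275), the yellow-capped bottle at (60,38), the big bottle at (400,195) and the tip box at (375,45). I'll refine the positions from this view.

```bash
python3 - <<'E'
from h import *
c=pickle.load(open("w0.pkl","rb"));s=c["state"]
M=np.array(c["mount"]);Rt=R(s["tool_rot"])
c["eye"]=Rt.apply(M[:3,3])+s["ee_pos"]
q=(Rt*Ro.from_matrix(M[:3,:3])).as_quat();c["attitude"]=np.roll(q,1)
print("eye",c["eye"])
_,k=blobs(c,(0,120,40),(22,255,255),(230,200,340,330))
(cc,r)=cv2.minEnclosingCircle(cv2.findNonZero(k));print(cc,r,"ball",plane(c,cc,73.4))
# ring: dark pixels on deck
g=cv2.cvtColor(c["image"],cv2.COLOR_BGR2GRAY)
m=np.zeros_like(g);m[10:85,188:256]=(g[10:85,188:256]<75)*255
n,l,st,ce=cv2.connectedComponentsWithStats(m);i=1+st[1:,4].argmax()
el=cv2.fitEllipse(cv2.convexHull(cv2.findNonZero((l==i).astype(np.uint8))));print("ring",st[i],el,plane(c,el[0],95))
f=192/np.tan(np.radians(c["fovy"])/2)
d=c["depth"]
for uv in((221,46),(270,60),(160,80),(404,207),(221,24)):
    z=d[uv[1],uv[0]];e,dd=ray(c,uv);print(uv,e+dd*z)
A=pickle.load(open("cam0.pkl","rb"));
for n,uv,r in(("scene",(201.4,242.8),(263,176.6)),("side",(302,260.3),(209.5,204.4))):
    print(n,"with wrist: ball",*tri(c,cc,A[n],uv),"ring",*tri(c,el[0],A[n],r))
# blue edges
b,k=blobs(c,(104,120,40),(125,255,255),(170,60,340,300));
for t in b[:4]:print(t)
print("edge pts z", [plane(c,p,z).round(1) for p,z in(((181,105),114),((288,70),114),((262,291),49),((328,273),49))])
E
```

```text
eye [549.90441185  77.49996467 372.63760274]
(292.0215148925781, 275.1673583984375) 29.88272476196289 ball [ 591.31241833 -116.0108126    73.4       ]
ring [195  17  53  59 547] ((221.3036346435547, 46.100101470947266), (52.711978912353516, 58.98007583618164), 169.13389587402344) [520.73358055 119.10001581  95.        ]
(221, 46) [519.0289543  121.23336721  81.29521879]
(270, 60) [561.85159601 108.5960012   93.16228336]
(160, 80) [465.85599446  92.61696718  92.35958101]
(404, 207) [678.27075813 -12.33784793 128.48113737]
(221, 24) [519.95918344 137.79440732  84.3753091 ]
scene with wrist: ball [ 592.38607673 -114.0904856    74.35966912] 3.364039301842579 ring [520.55317635 121.81470189  85.71203392] 3.0792302187298435
side with wrist: ball [ 590.83618956 -114.66303393   75.27065777] 0.4749693999929999 ring [521.12379632 118.91010508  94.40169346] 1.0501122149980178
(705, array([306.8, 163.6]), array([285,  68,  48, 209], dtype=int32))
(647, array([216.8, 191.7]), array([178, 103,  88, 191], dtype=int32))
edge pts z [array([487.8,  72.1, 114. ]), array([575.5,  98.9, 114. ]), array([ 557.5, -154.9,   49. ]), array([ 639.1, -128.7,   49. ])]
```

```bash
cat >> h.py <<'E'
S=np.array([521.6,119.,0]);psi=np.radians(106.7)
u=np.array([np.cos(psi),np.sin(psi),0]);zz=np.array([0,0,1.]);v=np.cross(zz,u)
th=np.radians(20)
tx=-v;ty=np.sin(th)*u-np.cos(th)*zz;tz=np.cross(tx,ty)
Q=np.roll(Ro.from_matrix(np.c_[tx,ty,tz]).as_quat(),1)
def gut(s,n=39):
    c,si=np.cos(np.radians(15)),np.sin(np.radians(15))
    return S+u*(-36-(250-s)*c-(n-39)*si)+zz*(128.5-(250-s)*si+(n-39)*c)
def met(x,z): return S+u*x+zz*z
def tcp(C,yc=10.): return C-41.5*tz-yc*ty   # TCP for pushing a ball centred at C
E
python3 - <<'E'
from h import *
from rig import bot
for C in(gut(-8,130),gut(-8),gut(37),gut(150),gut(250),met(-8,128.5)):
    print(tcp(C).round(1),bot.ik(tcp(C),Q) is not None)
bot.move_gripper(30)
bot.move_to(tcp(gut(-8,130)),Q)
print(bot.servo_line(tcp(gut(-8)),speed=80,until_force=8))
s=bot.read_state();print(s["clock"],s["ee_pos"],s["ft_force"],s["grip_width"])
d={n:bot.read_camera(n) for n in("side","wrist")}
a=cv2.resize(d["side"]["image"][190:310,220:380],(800,600),interpolation=cv2.INTER_CUBIC)
cv2.imwrite("pics/pre.png",np.hstack([cv2.resize(a,(480,360)),cv2.resize(d["wrist"]["image"],(320,240)).copy() if 0 else cv2.copyMakeBorder(cv2.resize(d["wrist"]["image"],(320,240)),0,120,0,0,0)]))
E
```

```text
[ 622.5 -217.4  144.8] True
[ 615.7 -194.8   56.9] True
[ 603.3 -153.2   68.6] True
[571.9 -48.6  97.8] True
[544.1  43.9 123.7] True
[536.1  70.7 123.7] True
False
3.0083 [ 616.00300124 -195.05643622   57.50235493] [ 0.7800491  -0.72306162  0.40188009] 29.882846062668456
```

View pics/pre.png

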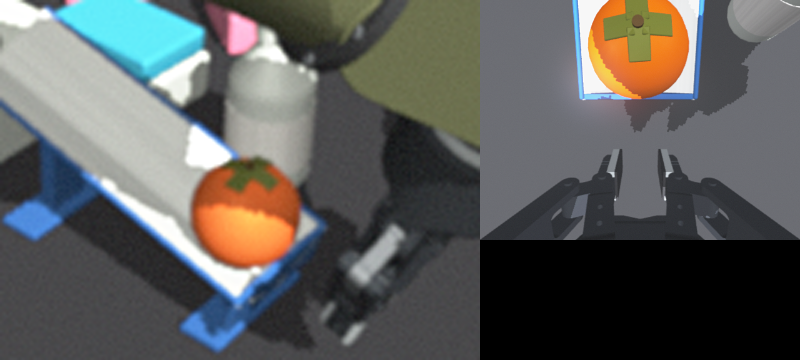

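Side and wrist views: the fingertips (wrist picture about (219,240) and (290,240)) straddle the fruit's centre line, behind the stop and clear of the bottle. Next I'll check the tip reach and advance to light contact.

```bash
python3 - <<'E'
from h import *
from rig import bot
c=pickle.load(open("w0.pkl","rb"));M=np.array(c["mount"]);f=192/np.tan(np.radians(c["fovy"])/2)
for zt in(11,-11):
  for y in(12,14,16,18,20):
    p=np.linalg.inv(M)@[15,y,zt,1];print(zt,y,(c["cx"]+f*p[0]/p[2]).round(1),(c["cy"]+f*p[1]/p[2]).round(1))
print(bot.servo_line(tcp(gut(36)),speed=50,until_force=4))
s=bot.read_state();print(s["clock"],(s["ee_pos"]-tcp(gut(36))).round(2),s["ft_force"])
d={n:bot.read_camera(n) for n in("scene","side","wrist")}
a=cv2.resize(d["side"]["image"][210:310,240:373],(480,360),interpolation=cv2.INTER_CUBIC)
cv2.imwrite("pics/con.png",np.hstack([a,cv2.copyMakeBorder(cv2.resize(d["wrist"]["image"],(320,240)),0,120,0,0,0)]))
E
```

```text
11 12 286.0 238.9
11 14 285.6 237.1
11 16 285.2 235.4
11 18 284.9 233.7
11 20 284.5 232.0
-11 12 284.7 277.3
-11 14 284.3 275.2
-11 16 284.0 273.0
-11 18 283.7 271.0
-11 20 283.3 269.0
False
4.1417 [ 0.   -0.17 -0.12] [-0.23750136  0.00740675  0.41306448]
```

View pics/con.png

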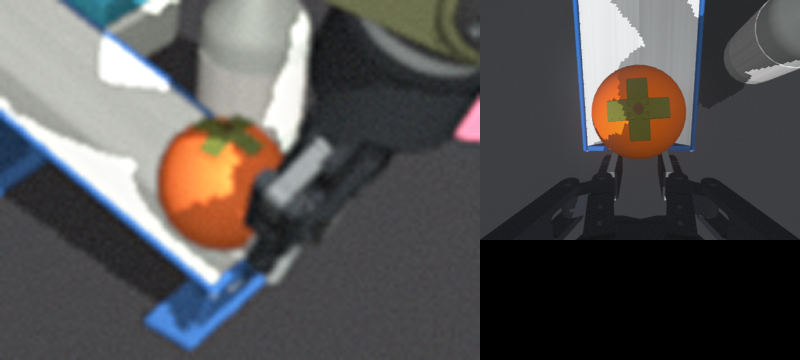

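The fingertips sit just behind the fruit over the end stop, and the fruit hasn't moved. I'll push a short stretch and check.

```bash
cat >> h.py <<'E'
def ball(bot):
    """persimmon centre from scene+side masks"""
    A,B=bot.read_camera("scene"),bot.read_camera("side")
    out=[]
    for c,roi in((A,(150,140,330,270)),(B,(150,150,340,290))):
        b,k=blobs(c,(0,120,40),(22,255,255),roi)
        m=cv2.morphologyEx(k,cv2.MORPH_OPEN,np.ones((3,3)))
        out.append(cv2.minEnclosingCircle(cv2.findNonZero(m)) if m.any() else None)
    if None in out: return A,B,None
    C,e=tri(A,out[0][0],B,out[1][0]);r=C-S
    return A,B,dict(x=round(r@u,1),y=round(r@v,1),z=round(C[2],1),err=round(e,1),rad=[round(o[1],1) for o in out])
E
python3 - <<'E'
from h import *
from rig import bot
for s1 in(60,85):
    print(s1,bot.servo_line(tcp(gut(s1)),speed=40,until_force=12))
    s=bot.read_state();print(s["clock"],(s["ee_pos"]-tcp(gut(s1))).round(2),s["ft_force"])
A,B,b=ball(bot);print(b,"expected",(gut(85)-S)@u,gut(85)[2])
w=bot.read_camera("wrist")
a=cv2.resize(B["image"][180:290,220:367],(480,360),interpolation=cv2.INTER_CUBIC)
cv2.imwrite("pics/push1.png",np.hstack([a,cv2.copyMakeBorder(cv2.resize(w["image"],(320,240)),0,120,0,0,0)]))
E
```

```text
60 False
5.0417 [ 0.02  0.09 -0.02] [ 0.50592178 -0.17441661 -0.87981447]
85 False
5.8167 [ 0.01  0.08 -0.03] [-0.18533569  0.11020884 -0.43658401]
{'x': np.float64(-195.8), 'y': np.float64(-1.0), 'z': np.float64(86.5), 'err': np.float64(0.9), 'rad': [13.5, 18.1]} expected -195.37776133769628 85.79485755808408
```

View pics/push1.png

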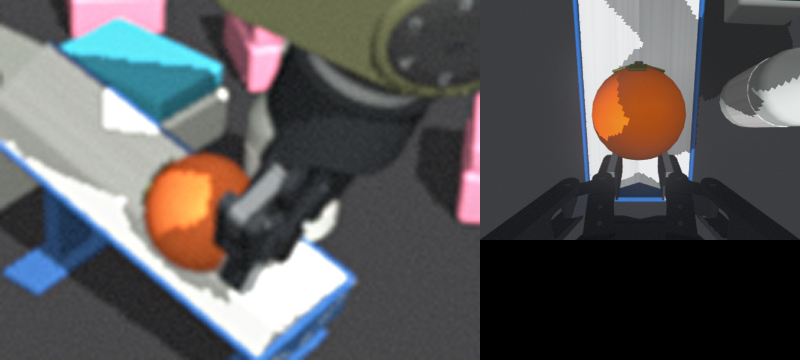

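The fruit rolls up, resting on both fingertips, within 1 mm of where I expected it. I'll continue to the head and onto the deck.

```bash
python3 - <<'E'
from h import *
from rig import bot
def go(C,sp,name):
    hit=bot.servo_line(tcp(C),speed=sp,until_force=12)
    s=bot.read_state();print(name,hit,s["clock"],s["ft_force"].round(2),ball(bot)[2],"exp",((C-S)@u).round(1),C[2].round(1))
    if hit: raise SystemExit
go(gut(170),45,"170");go(gut(249),45,"249")
go(met(-24,128.5),25,"-24");go(met(-12,128),25,"-12")
bot.dwell(.5)
A,B,b=ball(bot);print(b)
w=bot.read_camera("wrist")
a=cv2.resize(B["image"][150:260,150:297],(480,360),interpolation=cv2.INTER_CUBIC)
cv2.imwrite("pics/deck.png",np.hstack([a,cv2.copyMakeBorder(cv2.resize(w["image"],(320,240)),0,120,0,0,0)]))
E
```

```text
170 False 8.0083 [-0.25 -0.54  0.29] {'x': np.float64(-113.1), 'y': np.float64(-0.1), 'z': np.float64(107.7), 'err': np.float64(1.1), 'rad': [12.9, 16.7]} exp -113.3 107.8
249 False 10.0167 [ 0.74 -2.   -0.25] {'x': np.float64(-26.5), 'y': np.float64(3.5), 'z': np.float64(117.6), 'err': np.float64(5.2), 'rad': [11.9, 14.6]} exp -37.0 128.2
-24 False 10.7833 [0.35 0.16 0.51] {'x': np.float64(4.0), 'y': np.float64(-1.1), 'z': np.float64(121.0), 'err': np.float64(2.0), 'rad': [13.7, 16.7]} exp -24.0 128.5
-12 False 11.5167 [-0.03  0.54 -0.03] {'x': np.float64(7.9), 'y': np.float64(-1.8), 'z': np.float64(119.8), 'err': np.float64(0.8), 'rad': [12.2, 16.6]} exp -12.0 128.0
{'x': np.float64(7.2), 'y': np.float64(-2.2), 'z': np.float64(120.5), 'err': np.float64(1.1), 'rad': [12.2, 16.6]}
```

View pics/deck.png

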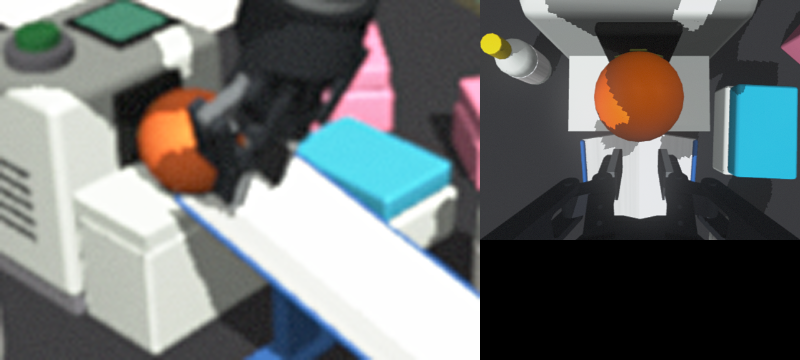

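The fruit appears to have dropped into the ring, in front of the backrest. I'll back the fingers off and verify with nothing in the way.

```bash
python3 - <<'E'
from h import *
from rig import bot
p=tcp(met(-12,128))
bot.servo_line(p-50*u,speed=60)
bot.servo_line(p-60*u+130*zz,speed=120)
A,B,b=ball(bot);s=bot.read_state();print(s["clock"],b)
w=bot.read_camera("wrist");w["state"]=s
M=np.array(w["mount"]);Rt=R(s["tool_rot"]);w["eye"]=Rt.apply(M[:3,3])+s["ee_pos"];w["attitude"]=np.roll((Rt*Ro.from_matrix(M[:3,:3])).as_quat(),1)
_,k=blobs(w,(0,120,40),(22,255,255),(100,20,400,384));cc,r=cv2.minEnclosingCircle(cv2.findNonZero(k))
P=plane(w,cc,122)-S;print("wrist ball",cc,r,P@u,P@v)
g,_=blobs(w,(45,90,30),(80,255,255),(100,0,400,200));print([(t,(plane(w,t[1],182)).round(1)) for t in g[:3]])
g,_=blobs(A,(45,90,30),(80,255,255),(255,110,300,145));print("scene btn",g[:2])
cv2.imwrite("pics/seat.png",np.hstack([cv2.resize(B["image"][140:250,140:287],(400,300),interpolation=cv2.INTER_CUBIC),cv2.resize(w["image"],(400,300))]))
E
```

```text
14.5833 {'x': np.float64(4.7), 'y': np.float64(-1.8), 'z': np.float64(122.1), 'err': np.float64(0.1), 'rad': [13.1, 16.9]}
wrist ball (255.5, 113.5) 38.347198486328125 1.2719107469848285 0.875078334011854
[]
scene btn [(90, array([294.1, 140.5]), array([286, 135,  14,  10], dtype=int32)), (59, array([276.8, 127.3]), array([273, 124,   9,   8], dtype=int32))]
```

View pics/seat.png

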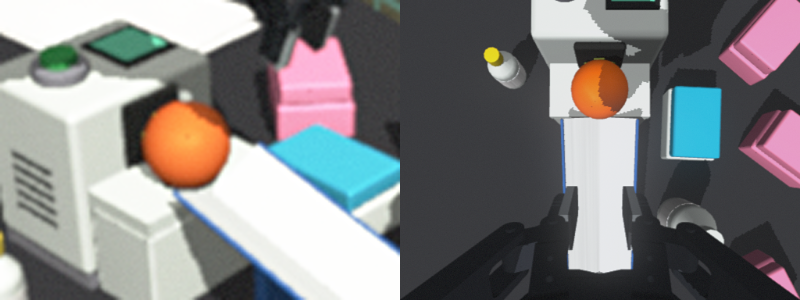

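The fruit is seated: side and scene give z = 122.1, and the wrist view puts it within 1.5 mm of the axis. Now I'll close the gripper and take a wrist fix of the button from above.

```bash
cat >> h.py <<'E'
Qd=np.roll(Ro.from_matrix(np.c_[tx,-zz,u]).as_quat(),1)
E
python3 - <<'E'
from h import *
from rig import bot
b0=np.array([461,206.,0])
bot.move_gripper(0)
bot.move_to(b0-70*u+300*zz,Qd)
s=bot.read_state();w=bot.read_camera("wrist")
M=np.array(w["mount"]);Rt=R(s["tool_rot"]);w["eye"]=Rt.apply(M[:3,3])+s["ee_pos"];w["attitude"]=np.roll((Rt*Ro.from_matrix(M[:3,:3])).as_quat(),1)
g,_=blobs(w,(50,110,30),(75,255,255),(0,0,512,384))
for t in g[:4]: print(t,plane(w,t[1],182).round(1))
P0=plane(w,g[0][1],182)
uv=g[0][1].astype(int);e,dd=ray(w,g[0][1]);print("depth pt",e+dd*w["depth"][uv[1],uv[0]])
A=pickle.load(open("cam0.pkl","rb"))
print(tri(w,g[0][1],A["scene"],(277,126.7)),tri(w,g[0][1],A["side"],(162.2,159)))
print(s["clock"],bot.ik(b0+230*zz,Qd) is not None,s["grip_width"])
cv2.imwrite("pics/btn.png",w["image"])
E
```

```text
(1093, array([251.3, 107.1]), array([234,  88,  36,  39], dtype=int32)) [456.9 206.3 182. ]
depth pt [456.89109758 206.27284246 181.90398989]
(array([458.32295222, 207.77148092, 177.25687243]), np.float64(4.384009368831797)) (array([458.21840331, 205.7945456 , 180.96028519]), np.float64(2.812883034669625))
15.7 True 0.2152578736641972
```

View pics/btn.png

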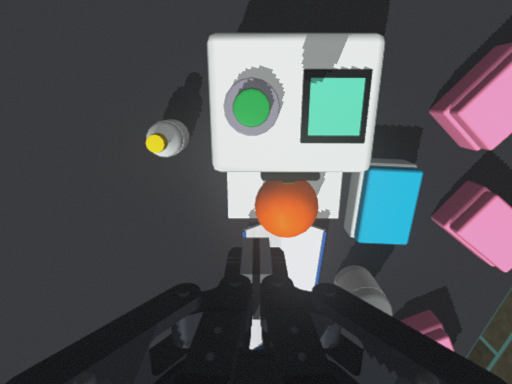

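The button is at (251,107) in the wrist view, about (457.7, 206.3, 182) in the world, with nothing in the way. Pressing it now.

```bash
python3 - <<'E'
from h import *
from rig import bot
P=np.array([457.7,206.3,0])
bot.move_to(P+250*zz,Qd)
bot.servo_line(P+208*zz,speed=60)
hit=bot.servo_line(P+193.5*zz,speed=12,until_force=9)
bot.dwell(.3)
s=bot.read_state();print(hit,s["clock"],s["ee_pos"],s["ft_force"])
E
```

```text
True 18.3667 [457.7467848  206.29494053 195.05033575] [-2.09436812 -1.4445142   6.42344583]
```

```bash
python3 - <<'E'
from h import *
from rig import bot
P=np.array([457.7,206.3,0])
print(bot.servo_line(P+194.2*zz,speed=6,until_force=8));bot.dwell(.2)
s=bot.read_state();print(s["ee_pos"],s["ft_force"])
bot.servo_line(P+215*zz,speed=40);bot.servo_line(P-70*u+300*zz,speed=120);bot.dwell(.5)
s=bot.read_state();w=bot.read_camera("wrist")
M=np.array(w["mount"]);Rt=R(s["tool_rot"]);w["eye"]=Rt.apply(M[:3,3])+s["ee_pos"];w["attitude"]=np.roll((Rt*Ro.from_matrix(M[:3,:3])).as_quat(),1)
g,_=blobs(w,(50,110,30),(75,255,255),(200,60,300,150));e,dd=ray(w,g[0][1]);uv=g[0][1].astype(int)
print("button z",(e+dd*w["depth"][uv[1],uv[0]])[2])
_,k=blobs(w,(0,120,40),(22,255,255),(220,140,350,280));cc,r=cv2.minEnclosingCircle(cv2.findNonZero(k));q=plane(w,cc,122)-S
print("ball wrist",q@u,q@v,ball(bot)[2],s["clock"],s["ft_force"])
cv2.imwrite("pics/end.png",w["image"])
E
```

```text
False
[457.77739543 206.32274628 194.9416524 ] [-3.99058643 -2.29055906 11.58961689]
button z 181.46285355751434
ball wrist -1.0030616806728956 0.7647154158185674 {'x': np.float64(5.0), 'y': np.float64(-3.1), 'z': np.float64(120.8), 'err': np.float64(1.4), 'rad': [13.0, 16.8]} 21.05 [-0.39118398  0.37222643 -0.41822273]
```

View pics/end.png

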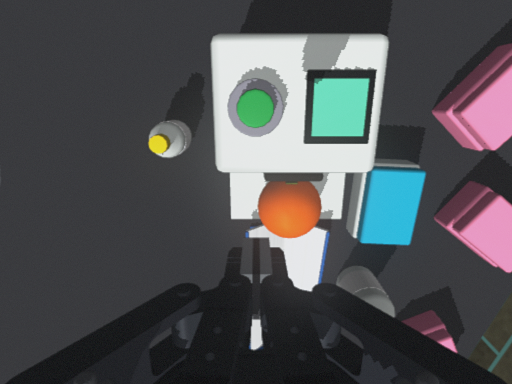

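The force rose to 11.6 N with almost no further travel, so the button bottomed out. It is up again, the fruit is in the ring, and the bottles and tip box haven't moved. Handing in.

```bash
python3 -c "
from rig import bot
bot.finish_job()"
```

```text
the job is handed in; nothing more can be done
```

I rolled the persimmon up the gutter on two slightly spread fingertips until it dropped into the ring seat, then pressed the green button fully down and let go. The job was handed in at about 21 s on the clock, and no verdict was reported.

**Fruit:**
- The last wrist view put it about 1.3 mm from the seat's axis, assuming the nominal 122 mm height.
- Just after the push, the scene and side views gave a height of 122.1 mm.
- Those two views put it about 5 mm uphill of the axis (5 to 6 mm at the last check). I trusted the wrist view because they have fewer pixels on the fruit and the arm partly shades it.

**Button:**
- It went about 6 mm down to its stop, where the force rose to 11.6 N with almost no further travel.
- After release, depth read its top at 181.5 mm against 182 mm when up.

**Bottles and tip box:** they looked unmoved and upright in the wrist views before and after the press. I compared them by eye and did not measure their positions again.

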